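# Isolate the battery unit and load its cells

### The arm

A 6-joint arm with a two-finger parallel gripper is mounted at the origin on a cart in front of the work surface, level with it; the furniture and walls round the work are solid. World frame = base frame: x ahead of the robot, y to its left, z up, the work surface at z = 0. Lengths are in mm, angles in rad, forces in N, time in s.
With the tool pointing down it reaches from about 250 to 775 mm from the base axis. Payload 8.9 kg.
Tool frame: the origin (TCP) lies between the finger pads; the fingertips stand 17 mm ahead of it and the grasp point (between the pads) lies 2 mm behind it; z points along the fingers, y is the line along which they close (so a half turn about z gives the same grasp; the last joint's range is limited). The gripper opens to 85 mm and grips with 20 to 120 N. Pads are 22 mm wide; open, the fingers measure 114 mm over their backs; the gripper's body (76 mm by 85 mm) begins 54 mm behind the grasp point. The pads swing forward as they close: fully open they stand 13 mm farther back than shut.
Start: joints at [0.981, 0.291, -0.153, 1.127, 0, 1.431], TCP at [228.729, 472.553, 220.605] pointing down, gripper open.
Joint ranges: [-2.52, 2.52], [-0.91, 1.74], [-1.3, 1.37], [-1.96, 2.02], [-1.52, 1.47], [-3.14, 3.14]. Speed limits (rad/s): [2.22, 2.22, 2.79, 3.14, 3.14, 3.14].

### API

Orientations are given as a unit quaternion [w, x, y, z].
In Python, from plant import ctrl gives the robot as it stands.
- The arm moves only by the tool arm_command, never from a script. Its argument "moves" is a list of rows, each a list of 7 numbers: the shift along the tool's x, y, z in cm, then the turn, a rotation vector about the tool's x, y, z in degrees, then the closure, from 0 (fully open) to 1 (shut). In form: [[tx, ty, tz, rx, ry, rz, claw], ...]. A call has 1 to 10 rows; each row is the pose to reach, as a shift and turn from the pose commanded when the call began, along the tool's axes at that moment; what a row does not reach only later rows make up. A row lasts 1/10 s, in which the tool goes at most 50 mm and 8.59 degrees, less where a joint would pass 70% of its speed; a pose out of reach is approached as far as the arm can. A call with a gripper value outside its range is refused whole. The fingers move at their own pace and stop on an object; the grip force is fixed at half the most. Time passes only in rows, so rows that repeat a pose let the fingers close. It gives the time, the measured TCP pose, the force, the opening and the grip force at its end, in the units of the state.
- ctrl.get_obs(): the state, without advancing time (a new reading comes with each control period).
- ctrl.snapshot(name): name is "scene" or "top" or "wrist"; returns a dict with "pixels" (420x560x3 uint8, red, green, blue), "range_z" (420x560 float32, mm along the optical axis (not along the pixel's ray), 0 where there is no reading), "fovy" (degrees; the focal length in pixels is half the picture's height over the tangent of half this angle, whatever the lens; pixels are square), "cx", "cy" (the principal point, pixels), "dist_coeffs" ([k1, k2, p1, p2, k3] as OpenCV has them; the pictures are not rectified), "R" (3x3) and "t" (3): a world point X has camera coordinates R X + t; the wrist camera has in their place "T_tool_cam" (4x4, takes a point from camera to tool coordinates, whose origin is the TCP and whose axes are the flange's). Camera axes: x right, y down, z forward; pixel columns grow to the right and rows downward; lengths in mm; the calibration is good to about 2 mm. A picture is of the moment at which its call begins: read the wrist's pose just before it.
- ctrl.job_done(): hands the job in; it is judged then, once.
The state is a dict: "t": time; "joint_positions": joint angles; "joint_velocities": joint speeds; "tau": joint torques, N m; "ee_pos": TCP position; "eef_rot": TCP orientation; "ft_force": force on the tool from outside, world axes, zero at the start; "moment": the same for the moment, N m; "width": finger opening in mm; "grasp_force": force on a finger pad.
Only numpy, scipy, OpenCV 4.12 (cv2) and the standard library are available. Lean on these libraries where they do the work, as an engineer would, in place of code of your own. Each camera call takes 0.05 s, during which the arm holds its last target. There are 200 camera calls.

### The job

Isolate the battery unit, then load it. First free the isolator plug, which sits tight in its floating socket: twist it to and fro, starting anticlockwise as seen from above and then clockwise by at least twenty degrees each way, while pulling up only gently so that the socket is not dragged up off its mount, and put the plug in the dish. Only then lift every cell out of the bin, one at a time, and snap each into a bay of the unit of its own: flat end pressed against the coil spring, button end dropped in behind the contact block, lying flat; leave the other things on the table alone.

Things in the scene. Friction and masses are not known exactly. Their poses are not given: they have to be found in the camera images.
- battery_unit: Grey battery unit bolted to the table, place varies. Base plate x -75 to +160 mm, y +-107 mm, 12 mm thick. Origin on the table. Three bays run along x at y = -65, 0, +65 mm, each with a brass spring plate on a coil spring at the +x end and a black contact block at the -x end. A wall 58 mm high stands behind the springs (x 72 to 84 mm), the isolator socket behind that (x = 125 mm, y = 0).
- bay_a (a point): Bay at y = -65 mm of the unit: point on its floor (12 mm above the table) under the middle of a seated cell; axes as the unit's, +x to the spring. Guide strips 8 mm high stand 20.5 mm either side of the middle line. A seated cell's origin is here (within 6 mm along, 7 mm across, 4 mm in height), its +x (button) along the bay's -x.
- bay_b (a point): Bay at y = 0 mm of the unit: point on its floor (12 mm above the table) under the middle of a seated cell; axes as the unit's, +x to the spring. Guide strips 8 mm high stand 20.5 mm either side of the middle line. A seated cell's origin is here (within 6 mm along, 7 mm across, 4 mm in height), its +x (button) along the bay's -x.
- bay_c (a point): Bay at y = 65 mm of the unit: point on its floor (12 mm above the table) under the middle of a seated cell; axes as the unit's, +x to the spring. Guide strips 8 mm high stand 20.5 mm either side of the middle line. A seated cell's origin is here (within 6 mm along, 7 mm across, 4 mm in height), its +x (button) along the bay's -x.
- spring_face (a point): Middle of the face of the middle bay's spring plate when free (all bays alike; fixed point, 37 mm to +x of the bay's point); the plate is 36 mm wide, from 14 to 54 mm above the table. It yields up to 26 mm to +x: 2.7 N preload, 450 N/m, so 6 N with a cell in. The free gap to the block is 82 mm: push a cell against it about 14 mm while still above the block, lower it, let go.
- block_top (a point): Top inner edge of the middle bay's contact block (all alike), 30 mm above the table (18 mm above the bay floor), 45 mm to -x of the bay's point; the block is 8 mm thick and 50 mm wide. The spring presses the cell's button against it.
- socket (a point): Centre of the mouth (top face) of the isolator socket, a black block 52 x 52 x 26 mm on a sprung mount, 40 mm above the table at rest; axes as the unit's. Bore 33 mm wide, 22 mm deep. Four sprung copper pads in it (14 to 24 mm above the block's underside) clamp the plug's shank.
- socket_lift (a joint): How far the socket has been dragged up off its sprung mount, in m: 0 at rest, 0.014 at most. It starts to rise at a pull of about 12 N and rises 0.7 mm for each further newton; at 6 mm (20 N) its wiring tears. It sinks back by itself as the plug slips out.
- isolator_plug: Isolator plug, 0.12 kg, 67 mm tall, z up, in the socket at the start. Steel shank 30 mm in diameter, 27 mm long; black flange 46 mm wide, 6 mm thick; on top a black bar grip 44 mm long (its x), 14 mm thick (its y), 33 to 67 mm above the origin. Origin: centre of the shank's foot, 22 mm under the socket's mouth when fully in; free once it has risen 22 mm. Turned or lifted by its bar from above.
- plug_mark (a point): White mark on top of the bar, 22 mm from the plug's axis at its +x end; at the start it points along the unit's +x within 0.1 rad. Friction holds the plug against straight pulls up to 30 to 50 N, more than the mount bears; but while it is turned (about 0.6 Nm) it creeps out under a light pull: raise it about 2 mm during each turn of 0.8 rad or so, then turn back.
- bin: Low-sided steel bin fixed to the table, place varies, 134 mm (x) x 202 mm (y), origin on the table under its centre, floor 4 mm thick. Two partitions along x make three lanes 63 mm wide at y = -66, 0, +66 mm; partitions and long sides reach 16 mm above the table, the two end walls 41 mm. At most one cell in a lane, lying roughly along it, button end towards the bin's -x.
- dish: Shallow square aluminium dish fixed to the table, 90 x 90 mm outside, walls 4 mm thick and 14 mm high, floor 4 mm thick; origin on the table under its centre.
- cell_1: May be absent. Battery cell: square aluminium prism 34 x 34 mm, 90 mm long, about 0.2 kg, lying flat. One end has a black collar and a small brass button (button end), the other is plain and flat. Origin at the centre of its underside; +x runs along it to the button end (button tip x = +46 mm, flat end x = -44 mm); top at z = 34 mm. Pinch it firmly from above across its width, at mid-length.
- cell_2: May be absent. Battery cell: square aluminium prism 34 x 34 mm, 90 mm long, about 0.2 kg, lying flat. One end has a black collar and a small brass button (button end), the other is plain and flat. Origin at the centre of its underside; +x runs along it to the button end (button tip x = +46 mm, flat end x = -44 mm); top at z = 34 mm. Pinch it firmly from above across its width, at mid-length.
- cell_3: May be absent. Battery cell: square aluminium prism 34 x 34 mm, 90 mm long, about 0.2 kg, lying flat. One end has a black collar and a small brass button (button end), the other is plain and flat. Origin at the centre of its underside; +x runs along it to the button end (button tip x = +46 mm, flat end x = -44 mm); top at z = 34 mm. Pinch it firmly from above across its width, at mid-length.
- cell_1_button (a point): Tip of the brass button of cell_1, 46 mm along its +x, 17 mm above its underside.
- cell_2_button (a point): Tip of the brass button of cell_2, 46 mm along its +x, 17 mm above its underside.
- cell_3_button (a point): Tip of the brass button of cell_3, 46 mm along its +x, 17 mm above its underside.
- pipe_stub: Bystander, to be left alone: light grey pipe stub lying down, 34 mm in diameter, 80 mm long.
- tube_offcut: Bystander, to be left alone: dark square-tube offcut, 40 x 85 x 40 mm.
- g_clamp: Bystander, to be left alone: small blue G-clamp lying flat, 128 x 118 x 18 mm.
Things that resemble listed ones, but are neither listed nor needed, are in the scene too. What is shaped like the isolator_plug but green is not meant.

How it is judged (in metres and radians):
On the way, in this order (a step that is already met when the one before it is completed fails the run):
1. the plug, still in its socket, is turned at least 20 degrees anticlockwise from straight (y of plug_mark in the frame of socket above 0.0066 m and z of isolator_plug in the frame of socket below -0.004 m and horizontal distance between isolator_plug and socket below 0.008 m).
2. the plug, still in its socket, is turned at least 20 degrees clockwise from straight (y of plug_mark in the frame of socket below -0.0066 m and z of isolator_plug in the frame of socket below -0.004 m and horizontal distance between isolator_plug and socket below 0.008 m).
3. the plug is out and lies or stands in the dish (x of isolator_plug in the frame of dish between -0.045 and 0.045 m and y of isolator_plug in the frame of dish between -0.045 and 0.045 m and height (world z) of isolator_plug below 0.035 m and linear speed of isolator_plug below 0.03 m/s), for 0.2 s.
At the end, for the whole second after the job is handed in: The plug rests in the dish (its foot within 45 mm of the dish's middle both ways); every cell lies in a bay of its own, its origin within 6 mm along, 7 mm across and 4 mm in height of the bay's point, button end towards the contact block, at rest (all of step 3 and horizontal distance between isolator_plug and socket above 0.05 m and ((x of cell_1 in the frame of bay_a between -0.006 and 0.006 m and y of cell_1 in the frame of bay_a between -0.007 and 0.007 m and z of cell_1 in the frame of bay_a between -0.004 and 0.004 m and x of cell_1_button in the frame of bay_a below -0.03 m) or (x of cell_1 in the frame of bay_b between -0.006 and 0.006 m and y of cell_1 in the frame of bay_b between -0.007 and 0.007 m and z of cell_1 in the frame of bay_b between -0.004 and 0.004 m and x of cell_1_button in the frame of bay_b below -0.03 m) or (x of cell_1 in the frame of bay_c between -0.006 and 0.006 m and y of cell_1 in the frame of bay_c between -0.007 and 0.007 m and z of cell_1 in the frame of bay_c between -0.004 and 0.004 m and x of cell_1_button in the frame of bay_c below -0.03 m)) and linear speed of each of cell_1, cell_2, cell_3 below 0.02 m/s and ((x of cell_2 in the frame of bay_a between -0.006 and 0.006 m and y of cell_2 in the frame of bay_a between -0.007 and 0.007 m and z of cell_2 in the frame of bay_a between -0.004 and 0.004 m and x of cell_2_button in the frame of bay_a below -0.03 m) or (x of cell_2 in the frame of bay_b between -0.006 and 0.006 m and y of cell_2 in the frame of bay_b between -0.007 and 0.007 m and z of cell_2 in the frame of bay_b between -0.004 and 0.004 m and x of cell_2_button in the frame of bay_b below -0.03 m) or (x of cell_2 in the frame of bay_c between -0.006 and 0.006 m and y of cell_2 in the frame of bay_c between -0.007 and 0.007 m and z of cell_2 in the frame of bay_c between -0.004 and 0.004 m and x of cell_2_button in the frame of bay_c below -0.03 m)) and ((x of cell_3 in the frame of bay_a between -0.006 and 0.006 m and y of cell_3 in the frame of bay_a between -0.007 and 0.007 m and z of cell_3 in the frame of bay_a between -0.004 and 0.004 m and x of cell_3_button in the frame of bay_a below -0.03 m) or (x of cell_3 in the frame of bay_b between -0.006 and 0.006 m and y of cell_3 in the frame of bay_b between -0.007 and 0.007 m and z of cell_3 in the frame of bay_b between -0.004 and 0.004 m and x of cell_3_button in the frame of bay_b below -0.03 m) or (x of cell_3 in the frame of bay_c between -0.006 and 0.006 m and y of cell_3 in the frame of bay_c between -0.007 and 0.007 m and z of cell_3 in the frame of bay_c between -0.004 and 0.004 m and x of cell_3_button in the frame of bay_c below -0.03 m)) and value of joint socket_lift below 0.003 m); the robot touches nothing.
It fails at once if the socket is dragged up 6 mm or more off its mount (value of joint socket_lift above 0.006 m).
It fails at once if a cell is put in the unit while the plug is still in the socket (z of isolator_plug in the frame of socket below -0.004 m and horizontal distance between isolator_plug and socket below 0.008 m and ((x of cell_1 in the frame of battery_unit between -0.05 and 0.05 m and y of cell_1 in the frame of battery_unit between -0.105 and 0.105 m and z of cell_1 in the frame of battery_unit between 0 and 0.03 m) or (x of cell_2 in the frame of battery_unit between -0.05 and 0.05 m and y of cell_2 in the frame of battery_unit between -0.105 and 0.105 m and z of cell_2 in the frame of battery_unit between 0 and 0.03 m) or (x of cell_3 in the frame of battery_unit between -0.05 and 0.05 m and y of cell_3 in the frame of battery_unit between -0.105 and 0.105 m and z of cell_3 in the frame of battery_unit between 0 and 0.03 m))).
It fails at once if a bystander is pushed aside by more than 4 cm (distance of any of pipe_stub, tube_offcut, g_clamp from where it was at the start of the episode above 0.04 m).
Of cell_1, cell_2, cell_3 only 2 to 3 are there at a start; the rules pass over those that are not, and their reading is None.
At some moment in a run one of cell_1, cell_2, cell_3 may be knocked a few centimetres aside while the robot is not near it.
Once in a run the grip may slacken for a moment while it holds something.
It also fails if it takes over 208 s, if anything falls off the work surface, if the arm or the gripper's body presses on something with over 40 N, if the wrist force passes 120 N, or if a joint passes its speed limit or range.

## Working session

There is one attempt and no reset: what is moved stays moved. The work goes in short steps, Python scripts to look and compute and a tool call to move; the robot and the scene stay as the last step left them, time stands still between calls to the robot, and variables do not carry over. Pictures are saved under pics/ and viewed, at most 14 in all, crops included, and the job is handed in when it is done.

Besides the shell and the picture viewer there is one more tool, called after "Request:" as a command line: name --pt "numbers of a row" for each row, then --argument value for the rest. arm_command: Moves the arm, as the interface text tells. Its arguments: {"type":"object","properties":{"moves":{"type":"array","items":{"type":"array","items":{"type":"number"}}}},"required":["moves"]}

```bash
ls; mkdir -p pics; cat > h.py <<'E'
import numpy as np, cv2
from plant import ctrl
from scipy.spatial.transform import Rotation as Ro
def q2R(q): return Ro.from_quat([q[1],q[2],q[3],q[0]]).as_matrix()
def snap(name):
    o=ctrl.get_obs(); s=ctrl.snapshot(name)
    h,w=s["pixels"].shape[:2]; f=h/2/np.tan(np.radians(s["fovy"])/2)
    s["K"]=np.array([[f,0,s["cx"]],[0,f,s["cy"]],[0,0,1]]); s["d"]=np.array(s["dist_coeffs"],float)
    if "T_tool_cam" in s:
        T=np.array(s["T_tool_cam"]); Rw=q2R(o["eef_rot"])
        s["Rcw"]=Rw@T[:3,:3]; s["C"]=Rw@T[:3,3]+np.array(o["ee_pos"])
    else:
        R=np.array(s["R"]); s["Rcw"]=R.T; s["C"]=-R.T@np.array(s["t"])
    return s
def rays(s,px):
    u=cv2.undistortPoints(np.array(px,float).reshape(-1,1,2),s["K"],s["d"])[:,0]
    return np.c_[u,np.ones(len(u))]
def onplane(s,px,z):
    r=rays(s,px)@s["Rcw"].T
    return s["C"]+r*((z-s["C"][2])/r[:,2])[:,None]
def cloud(s):
    h,w=s["range_z"].shape
    yy,xx=np.mgrid[:h,:w]
    r=rays(s,np.c_[xx.ravel(),yy.ravel()])*s["range_z"].reshape(-1,1)
    return (r@s["Rcw"].T+s["C"]).reshape(h,w,3)
def save(s,n): cv2.imwrite("pics/"+n,s["pixels"][:,:,::-1])
E
python3 - <<'E'
from h import *
import pickle
for n in ["top","scene"]:
    s=snap(n); save(s,n+"1.png"); pickle.dump(s,open(n+".pkl","wb")); print(s["C"],s["fovy"],s["d"])
o=ctrl.get_obs(); print(o)
E
```

```text
pics
[ 313.90045938    5.50853444 1399.41204338] 50.998795968582655 [-0.00109515  0.          0.          0.          0.        ]
[ -31.78038239 1131.5513279  1171.74662703] 43.35771408201513 [0.02822189 0.         0.         0.         0.        ]
{'t': 0.1, 'joint_positions': array([ 9.80689756e-01,  2.91214798e-01, -1.54051557e-01,  1.12668706e+00,
       -6.28310645e-06,  1.43149831e+00]), 'joint_velocities': array([-0.00062756, -0.00242521,  0.00062435, -0.0008706 ,  0.00040095,
       -0.00168349]), 'tau': array([ 1.77956415e-03, -5.37977064e+01,  3.31919038e+01,  9.19728249e-03,
       -2.10985900e-04,  5.18934894e-05]), 'ee_pos': array([228.51159246, 472.21516069, 220.09422177]), 'eef_rot': array([-2.03414627e-04,  2.23500393e-01,  9.74703668e-01, -5.41612572e-04]), 'ft_force': array([0.24568559, 0.22919943, 0.06599986]), 'moment': array([ 0.00993157,  0.00682973, -0.05267999]), 'grasp_force': 0.0, 'width': 85.32965698866016}
```

View pics/top1.png

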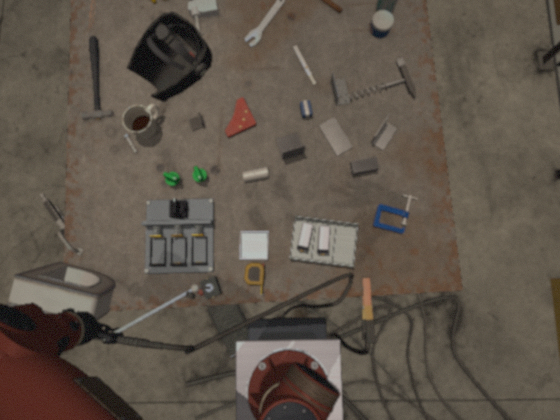

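View pics/scene1.png

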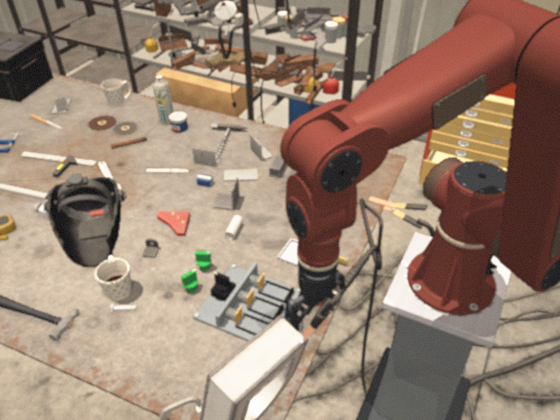

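The top view looks down with +x up in the image and +y to the left. The unit is at about (180,236) with the black plug at (179,208), the dish is at (254,245) and the bin is at (324,241) with two cells in it. Green decoy plugs sit at (172,179) and (200,174), and the clamp is at (392,218). The scene view agrees with this.

```bash
python3 - <<'E'
from h import *
import pickle
s=pickle.load(open("top.pkl","rb"))
c=s["pixels"][160:290,135:425]; cv2.imwrite("pics/crop1.png",cv2.resize(c,None,fx=2.7,fy=2.7,interpolation=cv2.INTER_CUBIC)[:,:,::-1])
P=cloud(s); print("table z",np.median(P[120:140,220:230,2]))
def show(n,z,*p): print(n,onplane(s,p,z).round(0).tolist())
show("plug",80,(179,208)); show("unit corners",12,(147,200),(213,200),(213,272),(147,272))
show("dish",14,(240,231),(269,231),(269,260),(240,260)); show("bin",30,(294,217),(358,221),(355,267),(290,262))
for n,(x,y) in dict(plug=(179,208),cell1=(305,236),cell2=(323,240),lane3=(343,243),dish=(254,245)).items(): print(n,P[y,x].round(0))
E
```

```text
table z 1.5604882383699987
plug [[551.0, 323.0, 80.0]]
unit corners [[591.0, 443.0, 12.0], [587.0, 231.0, 12.0], [358.0, 229.0, 12.0], [362.0, 435.0, 12.0]]
dish [[485.0, 144.0, 14.0], [484.0, 52.0, 14.0], [392.0, 53.0, 14.0], [394.0, 144.0, 14.0]]
bin [[525.0, -28.0, 30.0], [508.0, -228.0, 30.0], [365.0, -212.0, 30.0], [384.0, -12.0, 30.0]]
plug [557. 331.  47.]
cell1 [463. -60.  37.]
cell2 [ 450. -116.   38.]
lane3 [ 443. -182.    2.]
dish [441. 101.   5.]
```

View pics/crop1.png

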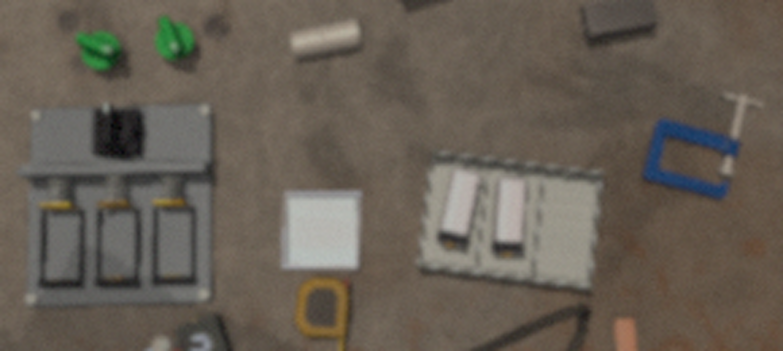

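The crop shows two cells: one in the left lane at crop (460,205) and one in the middle lane at (510,215). Both have their dark button end towards -x, and the third lane is empty. The unit is nearly axis-aligned. Next I'll move above the plug.

```bash
cat >> h.py <<'E'
def plan(pos,yaw):
    """tool-frame shift (cm) and turn (deg) to bring TCP to pos, tool down, tool-y at angle yaw (deg, mod 180)"""
    o=ctrl.get_obs(); R=q2R(o["eef_rot"])
    cur=np.degrees(np.arctan2(R[1,1],R[0,1])); d=(yaw-cur+90)%180-90
    a=np.radians(cur+d); y=np.array([np.cos(a),np.sin(a),0]); z=np.array([0,0,-1.]); Rt=np.c_[np.cross(y,z),y,z]
    print("shift cm",(R.T@(np.array(pos)-o["ee_pos"])/10).round(2),"turn",np.degrees(Ro.from_matrix(R.T@Rt).as_rotvec()).round(2),"| ee",o["ee_pos"].round(1),"F",o["ft_force"].round(1),"w",round(o["width"],1),"yaw",round(cur,1),"t",round(o["t"],1),"j6",round(o["joint_positions"][5],2))
E
python3 -c "
from h import *
plan((530,334,260),90)"
```

```text
shift cm [-33.16   0.69  -4.  ] turn [-6.000e-02 -2.000e-02 -2.583e+01] | ee [228.5 472.2 220.1] F [0.2 0.2 0.1] w 85.3 yaw 64.2 t 0.1 j6 1.43
```

Request:
arm_command --pt "-5 0 -4 0 0 0 0" --pt "-33.2 0.7 -4 0 0 -25.8 0" --pt "-33.2 0.7 -4 0 0 -25.8 0" --pt "-33.2 0.7 -4 0 0 -25.8 0" --pt "-33.2 0.7 -4 0 0 -25.8 0" --pt "-33.2 0.7 -4 0 0 -25.8 0" --pt "-33.2 0.7 -4 0 0 -25.8 0" --pt "-33.2 0.7 -4 0 0 -25.8 0" --pt "-33.2 0.7 -4 0 0 -25.8 0" --pt "-33.2 0.7 -4 0 0 -25.8 0"

```text
t: 1.1
ee_pos: [529.7, 334.5, 260.2]
eef_rot: [-0.001, 0.0, 1.0, -0.0]
ft_force: [0.2, 0.8, -0.2]
width: 85.4
grasp_force: 0.0
```

```bash
python3 - <<'E'
from h import *
import pickle
s=snap("wrist"); pickle.dump(s,open("w1.pkl","wb")); save(s,"w1.png"); print(s["C"],s["Rcw"].round(2).tolist()); plan((557,334,200),90)
E
```

```text
[458.54553875 335.08855076 414.48534531] [[-0.0, 0.96, 0.28], [1.0, 0.0, 0.0], [0.0, 0.28, -0.96]]
shift cm [-2.76 -0.08  6.05] turn [-0.   -0.04  0.03] | ee [529.4 334.8 260.5] F [-0.2  0.4 -0.3] w 85.5 yaw 90.0 t 1.1 j6 0.45
```

View pics/w1.png

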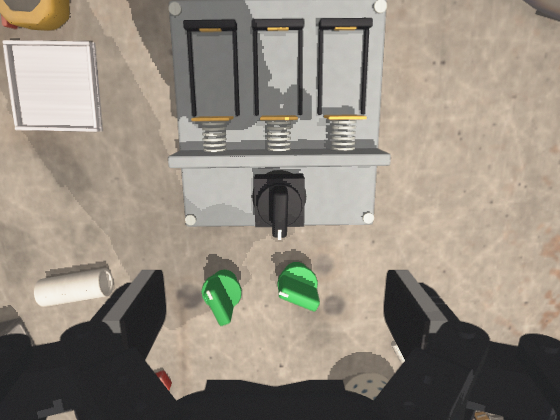

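The wrist view has +x down and +y right. The plug's bar sits at about (280,212) with its white mark at (280,235). The unit's corner bolts are at (175,7), (380,6), (190,219) and (368,217), and the dish is at (52,87).

```bash
python3 - <<'E'
from h import *
import pickle
s=pickle.load(open("w1.pkl","rb")); P=cloud(s)
print("mark",onplane(s,[(279.5,235)],85)); 
b=onplane(s,[(175,7),(380,6),(368,217),(190,219)],14); print("bolts",b.round(1).tolist(), b.mean(0))
for n,(a,c) in dict(bar=(78,95),sock=(36,43),wall=(54,62)).items():
    m=(P[...,2]>a)&(P[...,2]<c); m[:150]=0; m[245:]=0; m[:,:165]=0; m[:,400:]=0
    if n!='wall': m[:168]=0
    p=P[m]; print(n,len(p),np.median(p,0).round(1),p.min(0).round(1),p.max(0).round(1))
    if len(p)>30: print(cv2.minAreaRect(p[:,:2].astype(np.float32)))
# spring plates & contact: brass
hsv=cv2.cvtColor(s["pixels"],cv2.COLOR_RGB2HSV); m=cv2.inRange(hsv,(12,120,100),(28,255,255)); m[:,:170]=0; m[250:]=0
n,l,st,ce=cv2.connectedComponentsWithStats(m)
for i in range(1,n):
    if st[i,4]>20: print(st[i],ce[i].round(1),P[l==i].mean(0).round(1), P[l==i].min(0).round(1),P[l==i].max(0).round(1))
# dish
print("dish",onplane(s,[(4,42),(95,40),(101,131),(14,130)],14).round(1).tolist())
E
```

```text
mark [[579.58591032 339.97484295  85.        ]]
bolts [[368.9, 237.7, 14.0], [367.8, 438.4, 14.0], [584.1, 440.9, 14.0], [586.6, 239.8, 14.0]] [476.8415736  339.19009305  14.        ]
bar 688 [558.7 340.3  85.9] [538.2 332.9  78.4] [583.1 346.9  88.3]
((560.5928344726562, 340.06646728515625), (13.870708465576172, 44.97620391845703), 87.9477767944336)
sock 904 [545.4 339.9  40.7] [533.8 314.   36.1] [586.2 366.2  42.9]
((560.055908203125, 340.0975341796875), (52.12352752685547, 52.036094665527344), 0.7245705127716064)
wall 2863 [512.8 339.5  58.6] [505.9 232.3  54. ] [570.4 446.8  61.7]
((538.6469116210938, 339.82958984375), (63.2820930480957, 214.5159912109375), 0.69496089220047)
[267  27  22   4  70] [277.1  28.2] [390.7 337.6  26.6] [389.7 327.8  16.7] [391.5 348.4  30.7]
[334  27  23   3  64] [344.9  28. ] [391.6 401.5  34. ] [389.5 335.1  23.7] [458.5 413.9 414.5]
[199  28  22   4  64] [209.5  29.1] [391.7 273.1  28.5] [390.9 263.3  21.8] [392.8 282.7  32.5]
[324 115  42   5 165] [343.9 116.9] [472.8 401.9  47. ] [471.1 386.1  12. ] [476.4 420.5  56.3]
[191 116  42   5 154] [211.9 118.5] [474.2 275.9  52.6] [472.7 255.9  21.7] [475.6 292.1  56.8]
[260 116  38   4 146] [278.5 117.5] [473.2 338.9  55.2] [458.5 321.5  41. ] [474.7 356.4 414.5]
dish [[398.6, 60.8, 14.0], [398.3, 155.0, 14.0], [488.4, 150.5, 14.0], [486.6, 55.5, 14.0]]
```

Request:
arm_command --pt "-3.1 0.5 5 0 0 0 0" --pt "-3.1 0.5 10 0 0 0 0" --pt "-3.1 0.5 13 0 0 0 0" --pt "-3.1 0.5 16 0 0 0 0" --pt "-3.1 0.5 17.5 0 0 0 0" --pt "-3.1 0.5 18.8 0 0 0 0" --pt "-3.1 0.5 18.8 0 0 0 0"

```text
t: 1.85
ee_pos: [559.9, 339.5, 71.4]
eef_rot: [-0.001, -0.0, 1.0, -0.0]
ft_force: [-0.5, -0.2, 0.9]
width: 85.3
grasp_force: 0.0
```

Request:
arm_command --pt "0 0 0 0 0 0 1" --pt "0 0 0 0 0 0 1" --pt "0 0 0 0 0 0 1" --pt "0 0 0 0 0 0 1" --pt "0 0 0 0 0 0 1" --pt "0 0 0 0 0 0 1" --pt "0 0 0 0 0 0 1" --pt "0 0 0 0 0 0 1"

```text
t: 2.65
ee_pos: [561.9, 339.3, 73.2]
eef_rot: [0.0, 0.0, 1.0, 0.0]
ft_force: [-0.5, -1.2, 6.8]
width: 10.3
grasp_force: 58.7
```

```bash
python3 -c "
from h import *
plan((560,340,72),90)"
```

```text
shift cm [0.19 0.07 0.12] turn [ 0.02  0.04 -0.04] | ee [561.9 339.3  73.2] F [-0.5 -1.2  6.8] w 10.3 yaw 90.0 t 2.6 j6 0.43
```

```bash
python3 - <<'E'
from h import *
s=snap("wrist"); save(s,"w2.png")
E
```

```text
(no output)
```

View pics/w2.png

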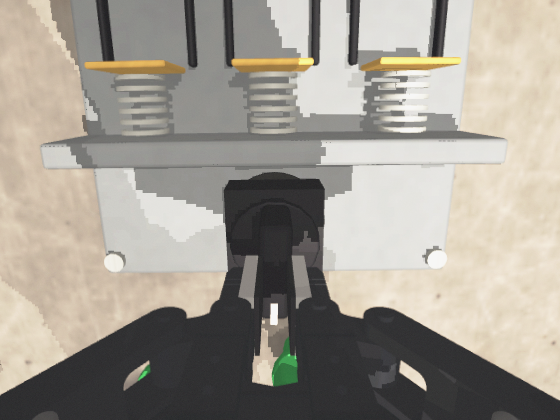

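The bar is held between the pads, with its mark visible at (275,313). I'll twist anticlockwise with a slight rise.

Request:
arm_command --pt "0 0 0 0 0 -6 1" --pt "0 0 0 0 0 -12 1" --pt "0 0 -0.05 0 0 -18 1" --pt "0 0 -0.1 0 0 -24 1" --pt "0 0 -0.15 0 0 -28 1" --pt "0 0 -0.15 0 0 -28 1"

```text
t: 3.3
ee_pos: [561.3, 339.1, 73.5]
eef_rot: [-0.0, -0.242, 0.97, 0.0]
ft_force: [0.2, 1.1, -3.6]
width: 9.7
grasp_force: 61.1
```

```bash
cat > st.py <<'E'
from h import *
o=ctrl.get_obs(); print("M",o["moment"].round(2)); plan((560,340,72),90)
E
python3 st.py
```

```text
M [ 0.26  0.02 -0.51]
shift cm [0.07 0.14 0.15] turn [ 1.000e-02 -5.000e-02  2.799e+01] | ee [561.3 339.1  73.5] F [ 0.2  1.1 -3.6] w 9.7 yaw 118.0 t 3.3 j6 -0.06
```

Request:
arm_command --pt "0 0 -0.05 0 0 -6 1" --pt "0 0 -0.05 0 0 -6 1" --pt "0 0 -0.1 0 0 2 1" --pt "0 0 -0.1 0 0 10 1" --pt "0 0 -0.15 0 0 18 1" --pt "0 0 -0.2 0 0 26 1" --pt "0 0 -0.2 0 0 34 1" --pt "0 0 -0.25 0 0 42 1" --pt "0 0 -0.25 0 0 50 1" --pt "0 0 -0.25 0 0 58 1"

```text
t: 4.3
ee_pos: [561.3, 339.0, 76.0]
eef_rot: [-0.0, 0.263, 0.965, -0.0]
ft_force: [0.7, -0.4, -4.9]
width: 10.0
grasp_force: 62.9
```

```bash
python3 st.py
```

```text
M [ 0.11 -0.2   0.68]
shift cm [0.16 0.02 0.4 ] turn [-5.000e-02 -3.000e-02 -3.054e+01] | ee [561.3 339.   76. ] F [ 0.7 -0.4 -4.9] w 10.0 yaw 59.5 t 4.3 j6 0.97
```

Request:
arm_command --pt "0 0 0 0 0 4 1" --pt "0 0 -0.05 0 0 -4 1" --pt "0 0 -0.1 0 0 -12 1" --pt "0 0 -0.15 0 0 -20 1" --pt "0 0 -0.2 0 0 -28 1" --pt "0 0 -0.25 0 0 -36 1" --pt "0 0 -0.3 0 0 -44 1" --pt "0 0 -0.35 0 0 -52 1" --pt "0 0 -0.35 0 0 -58 1"

```text
t: 5.2
ee_pos: [560.9, 338.8, 79.0]
eef_rot: [-0.001, -0.242, 0.97, -0.0]
ft_force: [1.0, 0.1, -7.6]
width: 9.9
grasp_force: 61.8
```

```bash
python3 st.py
```

```text
M [ 0.21 -0.2  -0.62]
shift cm [0.02 0.15 0.7 ] turn [-0.03 -0.12 28.  ] | ee [560.9 338.8  79. ] F [ 1.   0.1 -7.6] w 9.9 yaw 118.0 t 5.2 j6 -0.06
```

Request:
arm_command --pt "0 0 0 0 0 8 1" --pt "0 0 -0.05 0 0 16 1" --pt "0 0 -0.1 0 0 24 1" --pt "0 0 -0.15 0 0 32 1" --pt "0 0 -0.2 0 0 40 1" --pt "0 0 -0.25 0 0 48 1" --pt "0 0 -0.3 0 0 56 1"

```text
t: 5.9
ee_pos: [560.7, 338.8, 81.7]
eef_rot: [-0.001, 0.246, 0.969, -0.001]
ft_force: [1.3, 1.5, -12.3]
width: 9.8
grasp_force: 62.0
```

Request:
arm_command --pt "0 0 0 0 0 -8 1" --pt "0 0 -0.05 0 0 -16 1" --pt "0 0 -0.1 0 0 -24 1" --pt "0 0 -0.15 0 0 -32 1" --pt "0 0 -0.2 0 0 -40 1" --pt "0 0 -0.25 0 0 -48 1" --pt "0 0 -0.3 0 0 -56 1"

```text
t: 6.6
ee_pos: [560.6, 338.6, 84.6]
eef_rot: [-0.001, -0.242, 0.97, -0.0]
ft_force: [0.4, 0.7, -11.5]
width: 9.9
grasp_force: 61.9
```

```bash
python3 - <<'E'
from h import *
s=snap("wrist"); save(s,"w3.png")
E
python3 st.py
```

```text
M [ 0.28 -0.07 -0.41]
shift cm [-0.    0.15  1.27] turn [-0.03 -0.15 28.51] | ee [560.7 338.7  84.7] F [  0.8   1.2 -11.8] w 9.9 yaw 118.5 t 6.7 j6 -0.07
```

View pics/w3.png

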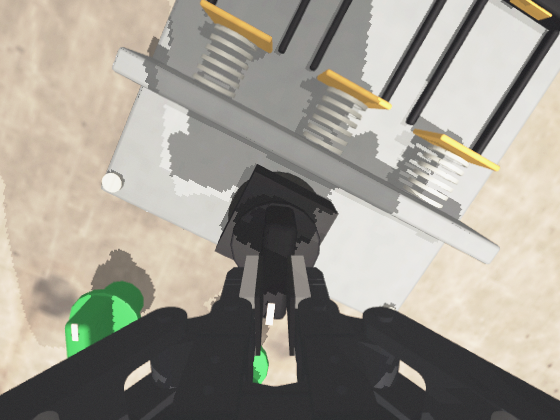

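The mark is at (270,313), the same place relative to the fingers as before, and the flange has come off the socket. So the plug is rising without slipping in the grip. I'll continue a little more gently.

Request:
arm_command --pt "0 0 0 0 0 8 1" --pt "0 0 0 0 0 16 1" --pt "0 0 0 0 0 24 1" --pt "0 0 -0.05 0 0 32 1" --pt "0 0 -0.1 0 0 40 1" --pt "0 0 -0.15 0 0 48 1" --pt "0 0 -0.2 0 0 56 1"

```text
t: 7.35
ee_pos: [560.8, 338.9, 87.0]
eef_rot: [-0.001, 0.248, 0.969, -0.001]
ft_force: [0.8, 0.0, -10.8]
width: 9.9
grasp_force: 62.0
```

Request:
arm_command --pt "0 0 0 0 0 -8 1" --pt "0 0 0 0 0 -16 1" --pt "0 0 -0.05 0 0 -24 1" --pt "0 0 -0.1 0 0 -32 1" --pt "0 0 -0.15 0 0 -40 1" --pt "0 0 -0.2 0 0 -48 1" --pt "0 0 -0.25 0 0 -56 1"

```text
t: 8.05
ee_pos: [561.0, 338.8, 89.8]
eef_rot: [-0.001, -0.241, 0.97, -0.0]
ft_force: [0.4, 1.3, -9.7]
width: 9.5
grasp_force: 62.4
```

Request:
arm_command --pt "0 0 0 0 0 8 1" --pt "0 0 0 0 0 16 1" --pt "0 0 -0.05 0 0 24 1" --pt "0 0 -0.1 0 0 32 1" --pt "0 0 -0.15 0 0 40 1" --pt "0 0 -0.2 0 0 48 1" --pt "0 0 -0.25 0 0 56 1"

```text
t: 8.75
ee_pos: [561.8, 339.3, 93.3]
eef_rot: [0.0, 0.248, 0.969, 0.0]
ft_force: [1.0, 0.8, -0.5]
width: 10.0
grasp_force: 62.3
```

Request:
arm_command --pt "0 0 0 0 0 -8 1" --pt "0 0 0 0 0 -16 1" --pt "0 0 -0.05 0 0 -24 1" --pt "0 0 -0.1 0 0 -32 1" --pt "0 0 -0.15 0 0 -40 1" --pt "0 0 -0.2 0 0 -48 1" --pt "0 0 -0.25 0 0 -56 1"

```text
t: 9.45
ee_pos: [561.8, 339.2, 96.0]
eef_rot: [0.0, -0.241, 0.97, -0.0]
ft_force: [-0.7, -0.3, -0.4]
width: 9.8
grasp_force: 62.5
```

```bash
python3 st.py
```

```text
M [-0.03 -0.03  0.02]
shift cm [0.13 0.16 2.4 ] turn [-1.000e-02  4.000e-02  2.795e+01] | ee [561.8 339.2  96. ] F [-0.7 -0.3 -0.4] w 9.8 yaw 117.9 t 9.4 j6 -0.06
```

The force has dropped to about zero, so the plug is free. I'll lift it and carry it to the dish.

Request:
arm_command --pt "0 0 -2 0 0 0 1" --pt "0 0 -5 0 0 8 1" --pt "0 0 -8 0 0 16 1" --pt "0 0 -8 0 0 24 1" --pt "0 0 -8 0 0 28 1" --pt "0 0 -8 0 0 28 1"

```text
t: 10.05
ee_pos: [561.8, 339.2, 176.2]
eef_rot: [0.0, 0.003, 1.0, 0.0]
ft_force: [-0.4, -0.1, -0.9]
width: 10.1
grasp_force: 62.5
```

```bash
python3 -c "
from h import *
plan((443,104,150),90); plan((443,104,60),90)"
```

```text
shift cm [ 11.74 -23.6    2.6 ] turn [ 0.01  0.05 -0.36] | ee [561.8 339.2 176.2] F [-0.4 -0.1 -0.9] w 10.1 yaw 89.6 t 10.1 j6 0.44
shift cm [ 11.74 -23.6   11.6 ] turn [ 0.01  0.05 -0.36] | ee [561.8 339.2 176.2] F [-0.4 -0.1 -0.9] w 10.1 yaw 89.6 t 10.1 j6 0.44
```

Request:
arm_command --pt "2 -4 0 0 0 0 1" --pt "4 -8 0 0 0 0 1" --pt "6 -12 0 0 0 0 1" --pt "8 -16 0 0 0 0 1" --pt "10 -20 0 0 0 0 1" --pt "11.7 -23.6 0 0 0 0 1" --pt "11.7 -23.6 3 0 0 0 1" --pt "11.7 -23.6 6 0 0 0 1" --pt "11.7 -23.6 8 0 0 0 1" --pt "11.7 -23.6 8 0 0 0 1"

```text
t: 11.05
ee_pos: [442.5, 102.9, 93.7]
eef_rot: [-0.002, 0.001, 1.0, -0.0]
ft_force: [0.3, -0.3, -1.8]
width: 9.8
grasp_force: 62.5
```

```bash
python3 - <<'E'
from h import *
s=snap("wrist"); save(s,"w4.png"); P=cloud(s)
plan((443,104,60),90)
h=cv2.cvtColor(s["pixels"],cv2.COLOR_RGB2HSV)
m=(P[...,2]>10)&(P[...,2]<18)&(s["range_z"]>50)
p=P[m]; p=p[(abs(p[:,0]-443)<60)&(abs(p[:,1]-104)<60)]; print(len(p), np.percentile(p,1,0),np.percentile(p,99,0))
E
```

```text
shift cm [0.05 0.09 3.52] turn [-0.01 -0.12 -0.08] | ee [443.6 103.1  95.2] F [-0.   0.1 -0.4] w 10.0 yaw 89.9 t 11.1 j6 0.07
2920 [396.577225    57.14129143  10.18779661] [486.35333887 147.68487557  16.17884586]
```

View pics/w4.png

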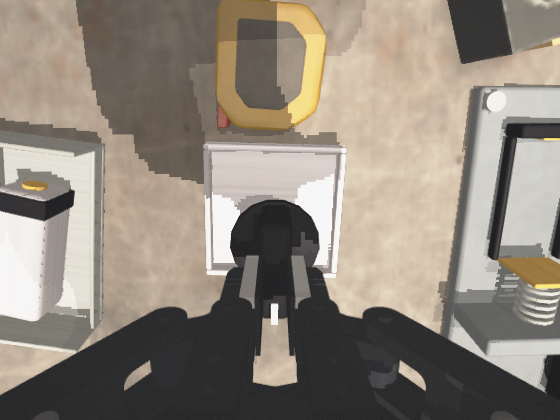

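The plug is held over the dish, whose rim runs from (205,145) to (345,275). The measured dish centre is (441,102), so the plug is centred. I'll lower it.

Request:
arm_command --pt "0 0 1.5 0 0 0 1" --pt "0 0 2.5 0 0 0 1" --pt "0 0 3 0 0 0 1" --pt "0 0 3.3 0 0 0 1" --pt "0 0 3.5 0 0 0 1" --pt "0 0 3.5 0 0 0 1"

```text
t: 11.7
ee_pos: [444.6, 103.3, 60.7]
eef_rot: [0.0, 0.0, 1.0, 0.0]
ft_force: [-0.4, -0.4, -0.5]
width: 9.7
grasp_force: 62.6
```

Request:
arm_command --pt "0 0 0.1 0 0 0 1" --pt "0 0 0.2 0 0 0 1" --pt "0 0 0.3 0 0 0 1" --pt "0 0 0.3 0 0 0 1"

```text
t: 12.1
ee_pos: [445.9, 103.3, 59.1]
eef_rot: [0.001, 0.0, 1.0, 0.0]
ft_force: [-2.5, 0.2, 18.9]
width: 9.9
grasp_force: 67.4
```

Request:
arm_command --pt "0 0 -0.2 0 0 0 1" --pt "0 0 -0.2 0 0 0 0.7" --pt "0 0 -0.2 0 0 0 0.4" --pt "0 0 -0.2 0 0 0 0" --pt "0 0 -0.2 0 0 0 0" --pt "0 0 -0.5 0 0 0 0" --pt "0 0 -3 0 0 0 0" --pt "0 0 -7 0 0 0 0" --pt "0 0 -12 0 0 0 0" --pt "0 0 -15 0 0 0 0"

```text
t: 13.1
ee_pos: [445.3, 103.3, 211.0]
eef_rot: [0.002, 0.0, 1.0, 0.0]
ft_force: [0.9, 0.9, -1.0]
width: 85.4
grasp_force: 0.0
```

```bash
python3 -c "
from h import *
plan((410,-90,290),90)"
```

```text
shift cm [  3.49 -19.33  -7.91] turn [ 0.01  0.18 -0.03] | ee [445.3 103.3 211. ] F [ 0.9  0.9 -1. ] w 85.4 yaw 90.0 t 13.1 j6 0.07
```

Request:
arm_command --pt "0 -4 -2 0 0 0 0" --pt "1 -8 -4 0 0 0 0" --pt "2 -12 -6 0 0 0 0" --pt "3 -16 -8 0 0 0 0" --pt "3.5 -21 -8 0 0 0 0" --pt "3.5 -21 -8 0 0 0 0" --pt "3.5 -21 -8 0 0 0 0"

```text
t: 13.8
ee_pos: [409.0, -107.7, 287.7]
eef_rot: [-0.0, 0.002, 1.0, 0.0]
ft_force: [-0.3, 0.3, -0.5]
width: 85.1
grasp_force: 0.0
```

```bash
python3 - <<'E'
from h import *
import pickle
s=snap("wrist"); save(s,"w5.png"); pickle.dump(s,open("w5.pkl","wb")); P=cloud(s)
plan((443,-60,200),90)
m=((P[...,2]>30)&(P[...,2]<46)&(s["range_z"]>250)).astype(np.uint8)
n,l,st,ce=cv2.connectedComponentsWithStats(m)
for i in range(1,n):
    if st[i,4]>800:
        p=P[l==i]; print(st[i],p.mean(0).round(1),cv2.minAreaRect(p[:,:2].astype(np.float32)))
m2=(abs(P[...,2]-38)<2); 
E
```

```text
shift cm [-3.38  4.67  8.76] turn [ 0.03 -0.02 -0.1 ] | ee [ 409.1 -106.7  287.6] F [ 0.3  0.4 -0.1] w 85.6 yaw 89.9 t 13.8 j6 -0.43
[ 437   53   61   95 3280] [349.9  96.9  37. ] ((339.2879638671875, 100.7580337524414), (59.380767822265625, 95.12873840332031), 83.77235412597656)
[ 235  151   39   79 2297] [ 432.9 -130.2   38.4] ((435.6752014160156, -130.47628784179688), (34.43922424316406, 89.75877380371094), 82.26383209228516)
[ 295  176   48   77 2208] [461.2 -58.5  38.3] ((464.2978820800781, -58.23688507080078), (34.54148864746094, 88.55940246582031), 76.13369750976562)
[ 171  243  172   28 1041] [ 513.2 -128.1   37.9] ((513.9374389648438, -127.3458023071289), (201.80203247070312, 4.271925926208496), 81.80278778076172)
[ 150  360   49   34 1023] [ 683.2 -235.6   39.4] ((688.7059936523438, -240.81607055664062), (41.769622802734375, 57.49751663208008), 8.98574161529541)
```

View pics/w5.png

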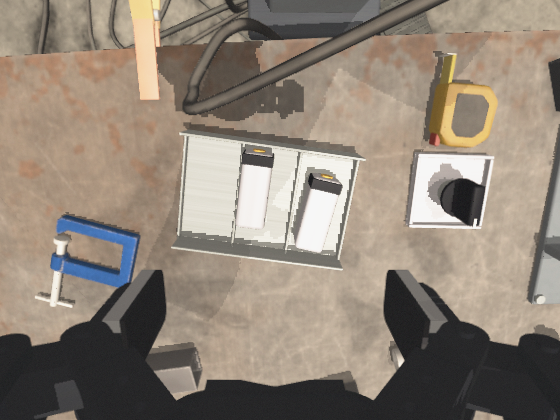

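The plug stands in the dish at (460,200). The cells are at (257,190) and (320,213), buttons at the top of the image (-x). The right-hand one measures (464,-58) with the across axis at 76°, and the middle one (436,-130) at 82°; both tops are at z≈38, as expected.

```bash
python3 -c "
from h import *
plan((463.5,-58,110),76); plan((463.5,-58,34),76)"
```

```text
shift cm [-5.43  4.87 17.76] turn [ 0.03 -0.02 13.9 ] | ee [ 409.1 -106.7  287.6] F [ 0.3  0.4 -0.1] w 85.6 yaw 89.9 t 13.8 j6 -0.43
shift cm [-5.44  4.86 25.36] turn [ 0.03 -0.02 13.9 ] | ee [ 409.1 -106.7  287.6] F [ 0.3  0.4 -0.1] w 85.6 yaw 89.9 t 13.8 j6 -0.43
```

Request:
arm_command --pt "-2 2 5 0 0 7 0.3" --pt "-5.4 4.9 10 0 0 13.9 0.3" --pt "-5.4 4.9 14 0 0 13.9 0.3" --pt "-5.4 4.9 17.8 0 0 13.9 0.3" --pt "-5.4 4.9 20 0 0 13.9 0.3" --pt "-5.4 4.9 22 0 0 13.9 0.3" --pt "-5.4 4.9 24 0 0 13.9 0.3" --pt "-5.4 4.9 25.3 0 0 13.9 0.3" --pt "-5.4 4.9 25.3 0 0 13.9 0.3"

```text
t: 14.75
ee_pos: [461.9, -55.6, 33.1]
eef_rot: [-0.002, 0.12, 0.993, 0.0]
ft_force: [0.3, -0.8, 0.4]
width: 60.0
grasp_force: 0.0
```

Request:
arm_command --pt "0 0 0 0 0 0 0.6" --pt "0 0 0 0 0 0 1" --pt "0 0 0 0 0 0 1" --pt "0 0 0 0 0 0 1" --pt "0 0 0 0 0 0 1" --pt "0 0 0 0 0 0 1" --pt "0 0 0 0 0 0 1"

```text
t: 15.45
ee_pos: [463.4, -57.8, 34.7]
eef_rot: [0.0, 0.121, 0.993, -0.0]
ft_force: [0.1, 0.1, 0.9]
width: 0.3
grasp_force: 0.0
```

```bash
python3 -c "
from h import *
plan((464,-58,34),76)
plan((436.4,274,150),90.6)"
```

```text
shift cm [-0.06 -0.    0.07] turn [-0.    0.    0.06] | ee [463.4 -57.8  34.7] F [0.1 0.1 0.9] w 0.3 yaw 76.1 t 15.4 j6 -0.04
shift cm [ 10.61  31.56 -11.54] turn [ -0.     0.   -14.54] | ee [463.4 -57.8  34.7] F [0.1 0.1 0.9] w 0.3 yaw 76.1 t 15.4 j6 -0.04
```

```bash
python3 - <<'E'
from h import *
s=snap("wrist"); save(s,"w6.png")
E
```

```text
(no output)
```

View pics/w6.png

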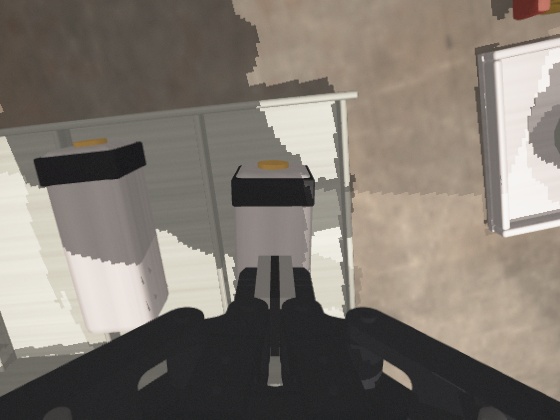

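```bash
python3 - <<'E'
from h import *
s=snap("wrist"); P=cloud(s); o=ctrl.get_obs(); print(o["ee_pos"],o["width"])
print("button",onplane(s,[(273,164)],21),"other",onplane(s,[(90,143)],21),"endwall",onplane(s,[(200,115)],41))
for p in [(273,190),(273,225),(255,240),(275,280),(290,262),(90,240),(120,310),(275,370),(265,290),(240,290),(260,165)]: print(p,P[p[1],p[0]].round(1), s["range_z"][p[1],p[0]])
print(np.array(s["T_tool_cam"]).round(2))
E
```

```text
[463.40207327 -57.83030697  34.61812028] 0.12915672979194495
button [[420.81558989 -47.44133759  21.        ]] other [[ 391.62597239 -125.13015403   21.        ]] endwall [[392.32366749 -69.36436833  41.        ]]
(273, 190) [428.2 -49.2  40. ] 152.68712
(273, 225) [443.3 -53.   38.7] 158.26157
(255, 240) [448.  -62.1  39.1] 159.78635
(275, 280) [451.6 -54.2  73. ] 127.65594
(290, 262) [453.4 -48.7  57.1] 143.02827
(90, 240) [ 430.9 -131.5   39.1] 159.82816
(120, 310) [ 466.3 -131.    39.1] 169.32037
(275, 370) [521.  -71.2  31.8] 187.09538
(265, 290) [451.9 -57.7  78. ] 123.147
(240, 290) [452.9 -67.1  72. ] 129.80305
(260, 165) [419.1 -52.9  26.1] 163.79277
[[   0.     -0.96   -0.28   71.44]
 [   1.      0.      0.      0.43]
 [  -0.     -0.28    0.96 -154.17]
 [   0.      0.      0.      1.  ]]
```

```bash
python3 - <<'E'
from h import *
s=snap("wrist"); P=cloud(s)
for x in (246,262,290,304):
    print(x,[(y,P[y,x].round(0).astype(int).tolist()) for y in range(248,284,3)])
c=s["pixels"][230:400,180:370]; cv2.imwrite("pics/c6.png",cv2.resize(c,None,fx=4,fy=3.5,interpolation=cv2.INTER_CUBIC)[:,:,::-1])
E
```

```text
246 [(248, [450, -67, 39]), (251, [451, -67, 40]), (254, [453, -68, 39]), (257, [455, -68, 38]), (260, [456, -68, 39]), (263, [457, -69, 39]), (266, [459, -69, 39]), (269, [454, -66, 54]), (272, [454, -66, 57]), (275, [454, -66, 60]), (278, [454, -66, 62]), (281, [454, -66, 64])]
262 [(248, [452, -60, 39]), (251, [454, -61, 38]), (254, [455, -61, 39]), (257, [451, -59, 52]), (260, [451, -59, 55]), (263, [451, -59, 57]), (266, [451, -59, 60]), (269, [451, -59, 63]), (272, [452, -59, 64]), (275, [451, -59, 69]), (278, [452, -59, 69]), (281, [451, -59, 72])]
290 [(248, [455, -48, 40]), (251, [456, -49, 39]), (254, [458, -49, 38]), (257, [454, -49, 52]), (260, [454, -49, 55]), (263, [454, -49, 57]), (266, [454, -49, 60]), (269, [454, -49, 63]), (272, [454, -49, 65]), (275, [454, -49, 67]), (278, [454, -49, 70]), (281, [454, -49, 72])]
304 [(248, [457, -42, 38]), (251, [458, -43, 39]), (254, [460, -43, 38]), (257, [462, -43, 37]), (260, [463, -44, 38]), (263, [464, -44, 39]), (266, [466, -44, 37]), (269, [459, -44, 54]), (272, [459, -44, 57]), (275, [459, -45, 60]), (278, [459, -45, 62]), (281, [459, -45, 65])]
```

View pics/c6.png

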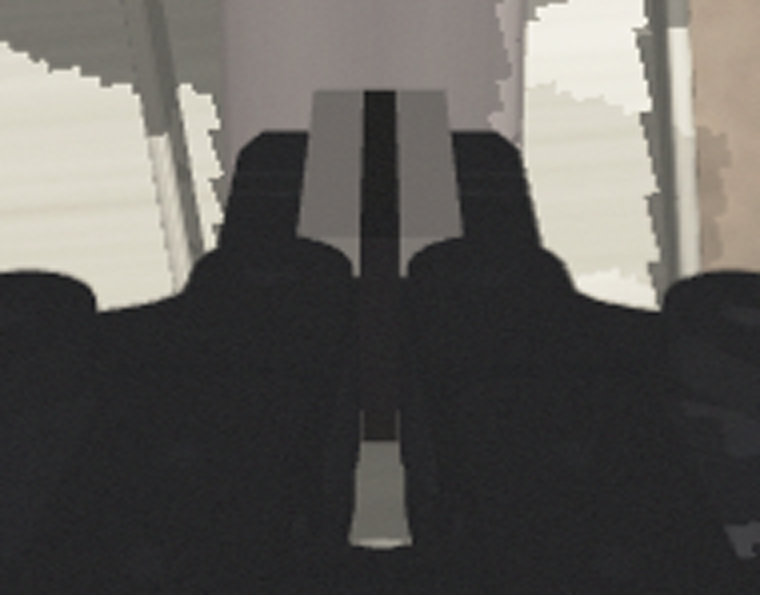

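```bash
python3 - <<'E'
from h import *
import pickle
s=snap("wrist"); print(s["K"],s["d"],s["fovy"],s["C"])
ee=np.array([561.9,339.3,73.2]); s1=pickle.load(open("w1.pkl","rb")); R=s1["Rcw"]; C=ee+(s1["C"]-np.array([529.4,334.8,260.5]))
for n,p in dict(mark=(582,339.5,85),mark0=(578,339.5,85),near=(539,339.5,85),socknear=(534,340,40)).items():
    print(n,cv2.projectPoints(np.array([p],float)@R-C@R,np.zeros(3),np.zeros(3),s["K"],s["d"])[0].ravel())
E
```

```text
[[372.31107062   0.         274.44829704]
 [  0.         372.31107062 208.44172201]
 [  0.           0.           1.        ]] [-0.03307189  0.          0.          0.          0.        ] 58.849862468410855 [394.15217295 -40.18156033 188.76449825]
mark [274.04725203 318.51454657]
mark0 [274.05102922 310.43867298]
near [274.091667   224.99910352]
socknear [275.13481512 187.84546168]
```

The crop shows the fingers shut above the cell: tip end at row 257, z≈52, with the cell top at 39. The real tips therefore sit higher than the nominal tool frame says. I'll open, go lower and measure the tips.

Request:
arm_command --pt "0 0 0 0 0 0 0.3" --pt "0 0 0 0 0 0 0.3" --pt "0 0 0 0 0 0 0.3" --pt "0 0 0.5 0 0 0 0.3" --pt "0 0 1 0 0 0 0.3" --pt "0 0 1 0 0 0 0.3"

```text
t: 16.25
ee_pos: [462.8, -57.6, 23.8]
eef_rot: [-0.001, 0.121, 0.993, 0.0]
ft_force: [1.1, -0.0, -0.8]
width: 59.9
grasp_force: 0.0
```

```bash
python3 - <<'E'
from h import *
o=ctrl.get_obs(); s=snap("wrist"); P=cloud(s); save(s,"w7.png"); print(o["ee_pos"],o["width"],o["ft_force"])
R=q2R(o["eef_rot"]); Q=(P-o["ee_pos"])@R   # tool coords
m=(abs(Q[...,0])<14)&(abs(Q[...,1])<60)&(Q[...,2]<2)&(Q[...,2]>-80)
for lo in range(-60,60,6):
    k=m&(Q[...,1]>=lo)&(Q[...,1]<lo+6)
    if k.sum()>5: print(lo,k.sum(),"front z max",np.sort(Q[...,2][k])[-5:].round(0))
E
```

```text
[462.76663735 -57.59054332  23.78452602] 59.93785360343272 [ 1.12875378 -0.00848785 -0.80048587]
-60 2199 front z max [2. 2. 2. 2. 2.]
-54 3025 front z max [-59. -59. -58. -58. -58.]
-48 1683 front z max [-28. -28. -27. -26. -26.]
-42 1206 front z max [-23. -23. -22. -22. -20.]
-36 1830 front z max [-21. -21. -21. -21. -20.]
-30 1689 front z max [-17. -17. -16. -16. -16.]
-18 695 front z max [-10. -10. -10. -10. -10.]
-12 888 front z max [-13. -13. -13. -13. -13.]
-6 905 front z max [-14. -14. -13. -13. -13.]
0 863 front z max [-14. -14. -14. -13. -13.]
6 896 front z max [-14. -14. -14. -13. -13.]
12 611 front z max [-10. -10. -10. -10.  -9.]
24 128 front z max [-50. -50. -48. -47. -47.]
30 3128 front z max [-17. -17. -16. -16. -15.]
36 1087 front z max [-22. -22. -21. -21. -20.]
42 1746 front z max [-25. -24. -24. -24. -23.]
48 2957 front z max [-59. -58. -58. -58. -58.]
54 1691 front z max [-62. -62. -62. -62. -62.]
```

View pics/w7.png

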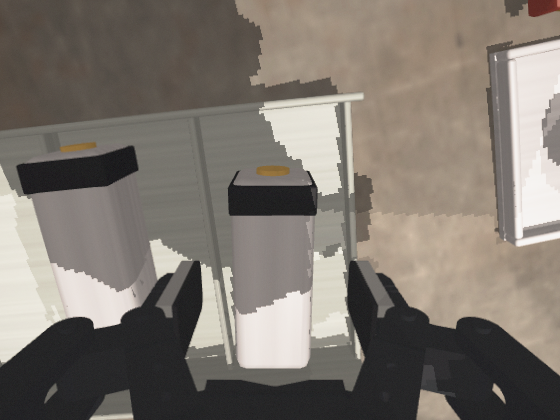

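The view shows the cell at (273,270), centred between the open fingers at x=200 and 350. The tips are only about level with its top (z≈40). I'll descend further, watching the force.

Request:
arm_command --pt "0 0 0.5 0 0 0 0.3" --pt "0 0 1 0 0 0 0.3" --pt "0 0 1 0 0 0 0.3"

```text
t: 16.6
ee_pos: [462.9, -57.6, 13.9]
eef_rot: [-0.001, 0.121, 0.993, 0.0]
ft_force: [0.0, -0.1, 0.3]
width: 60.2
grasp_force: 0.0
```

Request:
arm_command --pt "0 0 0.2 0 0 0 0.3" --pt "0 0 0.4 0 0 0 0.3" --pt "0 0 0.4 0 0 0 0.3"

```text
t: 16.9
ee_pos: [463.3, -57.7, 10.4]
eef_rot: [-0.0, 0.121, 0.993, 0.0]
ft_force: [-0.7, -0.1, 0.2]
width: 59.9
grasp_force: 0.0
```

Request:
arm_command --pt "0 0 0 0 0 0 1" --pt "0 0 0 0 0 0 1" --pt "0 0 0 0 0 0 1" --pt "0 0 0 0 0 0 1" --pt "0 0 0 0 0 0 1"

```text
t: 17.4
ee_pos: [463.5, -57.8, 11.0]
eef_rot: [0.0, 0.121, 0.993, -0.0]
ft_force: [-0.7, -0.0, 6.4]
width: 32.5
grasp_force: 60.4
```

It is gripped, with the opening at 32.5. I'll lift and carry it to bay a.

Request:
arm_command --pt "0 0 -2 0 0 0 1" --pt "0 0 -5 0 0 0 1" --pt "0 0 -9 0 0 0 1" --pt "0 0 -13 0 0 0 1" --pt "0 0 -13 0 0 0 1"

```text
t: 17.9
ee_pos: [466.4, -58.6, 145.2]
eef_rot: [0.004, 0.121, 0.993, -0.001]
ft_force: [0.2, 0.7, -2.2]
width: 32.5
grasp_force: 60.3
```

```bash
python3 -c "
from h import *
plan((424,274,141),90.6)"
```

```text
shift cm [12.13 31.26  0.31] turn [ -0.08   0.45 -14.52] | ee [466.4 -58.6 145.2] F [ 0.2  0.7 -2.2] w 32.5 yaw 76.1 t 17.9 j6 -0.04
```

Request:
arm_command --pt "1 4 0 0 0 0 1" --pt "2 8 0 0 0 -3 1" --pt "4 12 0 0 0 -6 1" --pt "6 16 0 0 0 -9 1" --pt "8 20 0 0 0 -12 1" --pt "10 24 0 0 0 -14.5 1" --pt "11 28 0 0 0 -14.5 1" --pt "12 31.3 0 0 0 -14.5 1" --pt "12 31.3 0 0 0 -14.5 1" --pt "12 31.3 0 0 0 -14.5 1"

```text
t: 18.9
ee_pos: [421.5, 275.2, 139.7]
eef_rot: [-0.001, -0.006, 1.0, -0.0]
ft_force: [-0.7, -0.4, -1.7]
width: 32.7
grasp_force: 60.6
```

```bash
python3 - <<'E'
from h import *
o=ctrl.get_obs(); s=snap("wrist"); P=cloud(s); save(s,"w8.png")
plan((424,274,44),90.6)
Q=(P-o["ee_pos"])@q2R(o["eef_rot"])
m=(abs(Q[...,1])<25)&(Q[...,2]>-35)&(Q[...,2]<12)&(s["range_z"]>0)
k=m&(abs(Q[...,2]+27)<3); q=Q[k]; print("cell top",len(q),q.min(0).round(1),q.max(0).round(1),cv2.minAreaRect(q[:,:2].astype(np.float32)))
h=cv2.cvtColor(s["pixels"],cv2.COLOR_RGB2HSV); b=(cv2.inRange(h,(12,120,100),(28,255,255))>0)
n,l,st,ce=cv2.connectedComponentsWithStats(b.astype(np.uint8))
for i in range(1,n):
    if st[i,4]>20: print(st[i],"world",np.median(P[l==i],0).round(1),"tool",np.median(Q[l==i],0).round(1))
E
```

```text
shift cm [-0.25 -0.04  9.58] turn [-0.05 -0.08  0.  ] | ee [421.6 274.5 139.8] F [-0.9 -0.2 -1.6] w 32.4 yaw 90.6 t 18.9 j6 0.42
cell top 17331 [-42.8 -25.  -30. ] [ 43.1  23.6 -24. ] ((1.0174789428710938, -1.7459640502929688), (86.372802734375, 47.87650680541992), 7.061829566955566)
[   0   13   83  141 4644] world [351.8 123.8  34.8] tool [  71.2 -150.5  105.1]
[258 161  28   1  28] world [391.5 273.3  29.1] tool [ 29.9  -1.4 110.6]
[348 161  28   1  28] world [390.6 337.8  28.8] tool [ 30.   63.  110.8]
[437 161  29   1  29] world [389.6 402.3  28.6] tool [ 30.2 127.5 111. ]
[257 169  36  12 362] world [377.  275.2 154.8] tool [ 44.5   0.5 -15.1]
[334 260  53  25 804] world [472.5 343.2  36.2] tool [-51.9  67.4 103.3]
[ 410  260   67   25 1147] world [471.6 402.4  40.4] tool [-51.8 126.7  99.1]
```

View pics/w8.png

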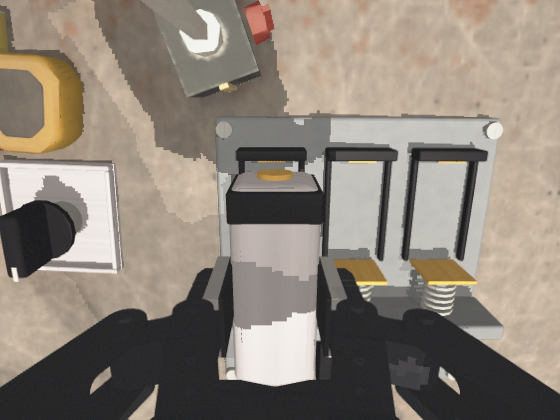

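The view shows the held cell at (275,270) with its button at (275,174), lying straight in line over bay a. The bay's contact is at (272,161). I'll descend to just above the block.

Request:
arm_command --pt "-0.2 -0.1 3 0 0 0 1" --pt "-0.2 -0.1 6 0 0 0 1" --pt "-0.2 -0.1 8 0 0 0 1" --pt "-0.2 -0.1 9.3 0 0 0 1" --pt "-0.2 -0.1 9.8 0 0 0 1" --pt "-0.2 -0.1 9.8 0 0 0 1"

```text
t: 19.55
ee_pos: [424.0, 272.9, 42.2]
eef_rot: [-0.001, -0.004, 1.0, -0.0]
ft_force: [0.3, 0.8, -1.2]
width: 32.3
grasp_force: 60.6
```

```bash
python3 -c "
from h import *
plan((444.5,273.5,41),90.6)"
```

```text
shift cm [-2.05  0.04  0.11] turn [-0.04 -0.07 -0.11] | ee [424.  272.9  42.2] F [ 0.3  0.8 -1.2] w 32.3 yaw 90.5 t 19.6 j6 0.42
```

Request:
arm_command --pt "-0.5 0 0 0 0 0 1" --pt "-1 0 0 0 0 0 1" --pt "-1.5 0 0 0 0 0 1" --pt "-2 0 0 0 0 0 1" --pt "-2.1 0 0 0 0 0 1" --pt "-2.1 0 0 0 0 0 1"

```text
t: 20.15
ee_pos: [443.6, 273.7, 42.7]
eef_rot: [-0.002, -0.005, 1.0, -0.0]
ft_force: [-9.7, -0.9, 4.2]
width: 32.7
grasp_force: 61.3
```

```bash
python3 - <<'E'
from h import *
o=ctrl.get_obs(); s=snap("wrist"); P=cloud(s)
plan((444.5,273.5,19),90.6)
h=cv2.cvtColor(s["pixels"],cv2.COLOR_RGB2HSV); b=(cv2.inRange(h,(12,120,100),(28,255,255))>0)
n,l,st,ce=cv2.connectedComponentsWithStats(b.astype(np.uint8))
for i in range(1,n):
    if st[i,4]>20: print(st[i],"world",np.median(P[l==i],0).round(1))
E
```

```text
shift cm [-0.1  -0.02  2.37] turn [-0.03 -0.2  -0.01] | ee [443.5 273.7  42.7] F [-9.5 -1.1  4.1] w 32.6 yaw 90.6 t 20.2 j6 0.4
[251 145  44   2  88] world [391.6 272.9  28.9]
[392 145  47   2  49] world [390.6 337.   28.8]
[529 146  31   2  57] world [390.3 397.7  28.9]
[257 169  36  12 359] world [399.1 273.8  57.9]
[ 477  293   83   48 2754] world [471.7 398.6  36.9]
[ 362  294   77   26 1143] world [472.2 337.   26.3]
```

The spring force is 9.7 N and the button is about 7 mm clear of the block. I'll lower it.

Request:
arm_command --pt "0 0 0.6 0 0 0 1" --pt "0 0 1.2 0 0 0 1" --pt "0 0 1.7 0 0 0 1" --pt "0 0 2.1 0 0 0 1" --pt "0 0 2.3 0 0 0 1" --pt "0 0 2.3 0 0 0 1"

```text
t: 20.8
ee_pos: [443.2, 274.0, 19.4]
eef_rot: [-0.002, -0.005, 1.0, -0.0]
ft_force: [-9.0, 0.7, 0.5]
width: 32.6
grasp_force: 61.0
```

Request:
arm_command --pt "0 0 0.1 0 0 0 1" --pt "0 0 0.2 0 0 0 1" --pt "0 0 0.2 0 0 0 1"

```text
t: 21.1
ee_pos: [443.3, 274.0, 19.0]
eef_rot: [-0.002, -0.005, 1.0, 0.0]
ft_force: [-16.0, -1.7, 21.9]
width: 32.8
grasp_force: 63.5
```

Request:
arm_command --pt "0 0 0 0 0 0 0.4" --pt "0 0 0 0 0 0 0.4" --pt "0 0 0 0 0 0 0.4" --pt "0 0 0 0 0 0 0.4" --pt "0 0 -1 0 0 0 0.4" --pt "0 0 -3 0 0 0 0.3" --pt "0 0 -7 0 0 0 0.2" --pt "0 0 -12 0 0 0 0" --pt "0 0 -16 0 0 0 0"

```text
t: 22.0
ee_pos: [445.6, 274.3, 180.9]
eef_rot: [0.001, -0.005, 1.0, 0.0]
ft_force: [1.6, 0.7, 0.2]
width: 85.0
grasp_force: 0.0
```

```bash
cat > bay.py <<'E'
from h import *
import sys
yb=float(sys.argv[1]); o=ctrl.get_obs(); s=snap("wrist"); save(s,sys.argv[2]); P=cloud(s)
m=((P[...,2]>38)&(P[...,2]<52)&(abs(P[...,1]-yb)<30)&(P[...,0]<470)&(P[...,0]>375)).astype(np.uint8)
hsv=cv2.cvtColor(s["pixels"],cv2.COLOR_RGB2HSV); m[cv2.inRange(hsv,(12,120,100),(28,255,255))>0]=0
n,l,st,ce=cv2.connectedComponentsWithStats(m); i=1+np.argmax(st[1:,4]); p=P[l==i]
print("cell top",len(p),np.median(p,0).round(1),p.min(0).round(1),p.max(0).round(1)); plan((409,-110,290),90)
b=(cv2.inRange(hsv,(12,120,100),(28,255,255))); n,l,st,ce=cv2.connectedComponentsWithStats(b)
for i in range(1,n):
    if st[i,4]>20: print(st[i],"world",np.median(P[l==i],0).round(1))
E
python3 bay.py 274 w9.png
```

```text
cell top 4105 [429.2 274.6  46.7] [393.  257.3  38.3] [469.9 291.8  49.6]
shift cm [  4.23 -38.47 -10.51] turn [0.23 0.53 0.58] | ee [448.3 275.6 186.8] F [2.8 0.1 6.4] w 85.4 yaw 90.6 t 22.1 j6 0.4
[  11    0   93  116 4253] world [346.2 120.   35.1]
[261 122  25   4  55] world [391.9 274.   36. ]
[421 122  25   2  31] world [389.8 400.2  29.3]
[326 215  50  18 678] world [472.4 337.7  39. ]
[398 215  58  18 687] world [471.7 402.5  39.2]
[251 228  44  14 360] world [481.2 273.4  51.2]
```

View pics/w9.png

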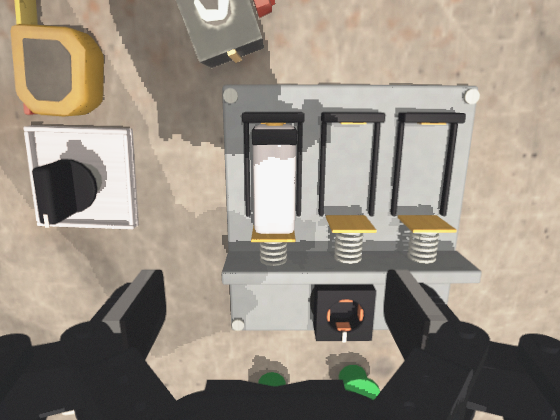

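The first cell lies in bay a at (274,185), behind the block at (274,118). Its top is at z≈46.7 and the spring plate at (274,236) is 8 mm compressed, so it is seated. The plug stands in the dish at (68,187). Now the second cell.

Request:
arm_command --pt "0 -4 -3 0 0 0 0" --pt "0 -9 -6 0 0 0 0" --pt "1 -14 -9 0 0 0 0" --pt "2 -19 -9 0 0 0 0" --pt "3 -24 -9 0 0 0 0" --pt "4 -29 -9 0 0 0 0" --pt "4.2 -34 -9 0 0 0 0" --pt "4.2 -38.5 -9 0 0 0 0" --pt "4.2 -38.5 -9 0 0 0 0" --pt "4.2 -38.5 -9 0 0 0 0"

```text
t: 23.05
ee_pos: [407.0, -113.0, 268.0]
eef_rot: [0.0, -0.003, 1.0, -0.0]
ft_force: [-0.6, 0.5, -0.2]
width: 85.2
grasp_force: 0.0
```

```bash
python3 - <<'E'
from h import *
s=snap("wrist"); save(s,"w10.png"); P=cloud(s)
m=((P[...,2]>30)&(P[...,2]<46)&(s["range_z"]>250)&(abs(P[...,1]+118)<110)&(abs(P[...,0]-445)<60)).astype(np.uint8)
n,l,st,ce=cv2.connectedComponentsWithStats(m)
for i in range(1,n):
    if st[i,4]>800:
        p=P[l==i]; r=cv2.minAreaRect(p[:,:2].astype(np.float32)); print(st[i],p.mean(0).round(1),r)
        if st[i,4]>1500: plan((*r[0],20),r[2])
E
```

```text
[ 238  155   41   82 2504] [ 432.8 -130.3   38.4] ((435.522216796875, -130.48385620117188), (34.50947189331055, 87.99844360351562), 82.21270751953125)
shift cm [-2.84 -1.92 24.79] turn [0.02 0.01 8.23] | ee [ 407.  -111.5  267.9] F [0.3 0.3 0.8] w 85.0 yaw 90.4 t 23.1 j6 -0.45
```

Request:
arm_command --pt "-1 -1 5 0 0 4 0.3" --pt "-2.8 -1.9 10 0 0 8.2 0.3" --pt "-2.8 -1.9 14 0 0 8.2 0.3" --pt "-2.8 -1.9 18 0 0 8.2 0.3" --pt "-2.8 -1.9 21 0 0 8.2 0.3" --pt "-2.8 -1.9 23 0 0 8.2 0.3" --pt "-2.8 -1.9 24.5 0 0 8.2 0.3" --pt "-2.8 -1.9 25.7 0 0 8.2 0.3" --pt "-2.8 -1.9 25.7 0 0 8.2 0.3"

```text
t: 24.0
ee_pos: [434.5, -127.8, 9.6]
eef_rot: [-0.001, 0.065, 0.998, 0.001]
ft_force: [0.2, 0.7, -0.8]
width: 60.2
grasp_force: 0.0
```

Request:
arm_command --pt "0 0 0 0 0 0 1" --pt "0 0 0 0 0 0 1" --pt "0 0 0 0 0 0 1" --pt "0 0 0 0 0 0 1" --pt "0 0 0 0 0 0 1"

```text
t: 24.5
ee_pos: [436.1, -129.7, 11.7]
eef_rot: [0.001, 0.066, 0.998, 0.0]
ft_force: [-0.6, 2.8, 4.4]
width: 32.2
grasp_force: 60.3
```

Request:
arm_command --pt "0 0 -2 0 0 0 1" --pt "0 0 -5 0 0 0 1" --pt "0 0 -9 0 0 0 1" --pt "0 0 -13 0 0 0 1" --pt "0 0 -13 0 0 0 1" --pt "0 0 -13 0 0 0 1"

```text
t: 25.1
ee_pos: [435.9, -130.0, 141.5]
eef_rot: [0.001, 0.066, 0.998, -0.0]
ft_force: [-1.1, -0.1, -2.2]
width: 32.9
grasp_force: 60.6
```

```bash
python3 -c "
from h import *
plan((423,403,141),90.6)"
```

```text
shift cm [ 8.350e+00  5.266e+01 -1.000e-02] turn [-0.05  0.13 -8.22] | ee [ 435.9 -130.   141.5] F [-1.1 -0.1 -2.2] w 32.9 yaw 82.4 t 25.1 j6 -0.32
```

Request:
arm_command --pt "0.5 4 0 0 0 0 1" --pt "1 8 0 0 0 0 1" --pt "1.5 12 0 0 0 0 1" --pt "2 16 0 0 0 0 1" --pt "3 20 0 0 0 0 1" --pt "4 24 0 0 0 -2 1" --pt "5 28 0 0 0 -4 1" --pt "6 32 0 0 0 -6 1" --pt "7 36 0 0 0 -8.2 1" --pt "7 38 0 0 0 -8.2 1"

```text
t: 26.1
ee_pos: [414.1, 258.4, 139.0]
eef_rot: [-0.002, -0.007, 1.0, -0.0]
ft_force: [0.7, -0.6, -1.9]
width: 32.3
grasp_force: 60.8
```

```bash
python3 -c "
from h import *
plan((423,403,141),90.6)"
```

```text
shift cm [-1.09 14.44 -0.21] turn [-0.02 -0.17  0.2 ] | ee [414.1 258.4 139. ] F [ 0.7 -0.6 -1.9] w 32.3 yaw 90.8 t 26.1 j6 0.39
```

Request:
arm_command --pt "-0.5 4 0 0 0 0 1" --pt "-1 8 0 0 0 0 1" --pt "-1 12 0 0 0 0 1" --pt "-1 14.4 0 0 0 0 1" --pt "-1 14.4 0 0 0 0 1" --pt "-1 14.4 0 0 0 0 1"

```text
t: 26.7
ee_pos: [423.7, 399.5, 138.7]
eef_rot: [-0.001, -0.006, 1.0, -0.001]
ft_force: [-0.8, -0.5, -2.2]
width: 32.4
grasp_force: 60.9
```

```bash
python3 - <<'E'
from h import *
o=ctrl.get_obs(); s=snap("wrist"); save(s,"w11.png"); P=cloud(s)
plan((423,402.8,42.5),90.6); Q=(P-o["ee_pos"])@q2R(o["eef_rot"])
h=cv2.cvtColor(s["pixels"],cv2.COLOR_RGB2HSV); b=(cv2.inRange(h,(12,120,100),(28,255,255)))
n,l,st,ce=cv2.connectedComponentsWithStats(b)
for i in range(1,n):
    if st[i,4]>20: print(st[i],"world",np.median(P[l==i],0).round(1),"tool",np.median(Q[l==i],0).round(1))
E
```

```text
shift cm [0.07 0.4  9.66] turn [-0.11 -0.13 -0.02] | ee [424.  399.  139.1] F [-0.1 -0.7 -2.2] w 32.5 yaw 90.6 t 26.8 j6 0.62
[ 85 156  30   5  94] world [391.5 276.5  33.8] tool [  33.4 -122.4  105.3]
[175 156  29   2  56] world [390.9 338.3  28.6] tool [ 33.2 -60.6 110.4]
[266 156  28   2  56] world [390.2 403.2  28.7] tool [ 33.2   4.3 110.1]
[257 166  35  11 343] world [378.  399.5 153.2] tool [ 45.7   0.5 -14.3]
[164 256  54  25 895] world [472.7 336.   36.7] tool [-48.5 -63.8 102.1]
[ 75 265  66  26 583] world [481.2 277.9  50.3] tool [ -56.4 -122.1   88.5]
```

Request:
arm_command --pt "0 0.4 3 0 0 0 1" --pt "0 0.4 6 0 0 0 1" --pt "0 0.4 8 0 0 0 1" --pt "0 0.4 9.2 0 0 0 1" --pt "0 0.4 9.6 0 0 0 1" --pt "0 0.4 9.6 0 0 0 1"

```text
t: 27.35
ee_pos: [425.0, 403.6, 44.7]
eef_rot: [-0.0, -0.005, 1.0, -0.0]
ft_force: [0.3, 0.3, -1.7]
width: 32.5
grasp_force: 60.9
```

Request:
arm_command --pt "-0.5 0 0 0 0 0 1" --pt "-1 0 0 0 0 0 1" --pt "-1.5 0 0 0 0 0 1" --pt "-1.9 0 0 0 0 0 1" --pt "-1.9 0 0 0 0 0 1"

```text
t: 27.85
ee_pos: [443.1, 404.2, 45.2]
eef_rot: [-0.001, -0.005, 1.0, 0.0]
ft_force: [-8.4, -0.6, 3.9]
width: 32.7
grasp_force: 61.5
```

```bash
python3 - <<'E'
from h import *
o=ctrl.get_obs(); s=snap("wrist"); P=cloud(s)
plan((443,403,19.7),90.6)
h=cv2.cvtColor(s["pixels"],cv2.COLOR_RGB2HSV); b=(cv2.inRange(h,(12,120,100),(28,255,255))>0)
n,l,st,ce=cv2.connectedComponentsWithStats(b.astype(np.uint8))
for i in range(1,n):
    if st[i,4]>20: print(st[i],"world",np.median(P[l==i],0).round(1))
E
```

```text
shift cm [-0.02 -0.13  2.55] turn [ 0.02 -0.15 -0.01] | ee [442.8 404.3  45.2] F [-9.5 -0.6  3.8] w 32.8 yaw 90.6 t 27.9 j6 0.61
[108 142  46   3 128] world [390.8 338.8  28.9]
[250 142  44   3 130] world [390.2 403.   28.8]
[  0 144  19   5  54] world [392.  280.8  30.2]
[257 166  35  11 344] world [397.3 404.2  59.9]
[ 100  291   87   30 1479] world [472.4 342.   28.5]
[   0  303   73   48 1008] world [481.3 287.9  47.8]
```

Request:
arm_command --pt "-0.05 -0.1 0.6 0 0 0 1" --pt "-0.05 -0.1 1.2 0 0 0 1" --pt "-0.05 -0.1 1.7 0 0 0 1" --pt "-0.05 -0.1 2.1 0 0 0 1" --pt "-0.05 -0.1 2.4 0 0 0 1" --pt "-0.05 -0.1 2.5 0 0 0 1" --pt "-0.05 -0.1 2.5 0 0 0 1"

```text
t: 28.6
ee_pos: [442.9, 403.3, 19.9]
eef_rot: [-0.002, -0.005, 1.0, 0.0]
ft_force: [-10.0, 0.5, 1.7]
width: 32.3
grasp_force: 61.3
```

Request:
arm_command --pt "0 0 0.1 0 0 0 1" --pt "0 0 0.15 0 0 0 1" --pt "0 0 0.15 0 0 0 1"

```text
t: 28.9
ee_pos: [442.9, 403.4, 19.7]
eef_rot: [-0.001, -0.005, 1.0, 0.0]
ft_force: [-13.4, -2.0, 16.0]
width: 32.4
grasp_force: 63.1
```

Request:
arm_command --pt "0 0 0 0 0 0 0.4" --pt "0 0 0 0 0 0 0.4" --pt "0 0 0 0 0 0 0.4" --pt "0 0 0 0 0 0 0.4" --pt "0 0 -1 0 0 0 0.4" --pt "0 0 -3 0 0 0 0.3" --pt "0 0 -7 0 0 0 0.2" --pt "0 0 -12 0 0 0 0" --pt "0 -4 -16 0 0 0 0" --pt "0 -6 -16 0 0 0 0"

```text
t: 29.9
ee_pos: [447.3, 343.7, 183.6]
eef_rot: [0.004, -0.005, 1.0, 0.002]
ft_force: [-0.1, -0.5, -0.3]
width: 85.3
grasp_force: 0.0
```

```bash
python3 bay.py 403 w12.png; python3 - <<'E'
from h import *
s=snap("top"); P=cloud(s); m=(P[...,2]>60)&(abs(P[...,0]-443)<40)&(abs(P[...,1]-100)<45); print("plug top",P[m].mean(0),P[m][:,2].max())
E
```

```text
cell top 4229 [428.1 402.9  46.7] [391.2 386.2  38.1] [469.9 421.5  49.2]
shift cm [  4.1  -44.98 -10.83] turn [0.05 0.28 0.51] | ee [446.5 340.3 182.2] F [ 1.4 -0.4  0. ] w 85.4 yaw 90.5 t 29.9 j6 0.51
[   0   30   24   82 1607] world [356.5 129.6  20.2]
[175 118  25   3  63] world [391.5 275.1  34.1]
[255 118  24   1  24] world [390.5 337.9  28.8]
[334 118  26   3  61] world [390.  401.8  34.5]
[245 211  44  17 708] world [472.5 339.1  41.1]
[165 219  51  18 377] world [481.3 276.1  50.6]
[320 219  49  18 333] world [479.7 400.4  49. ]
plug top [442.38334528 101.91285039  71.98968066] 77.17232146050765
```

View pics/w12.png

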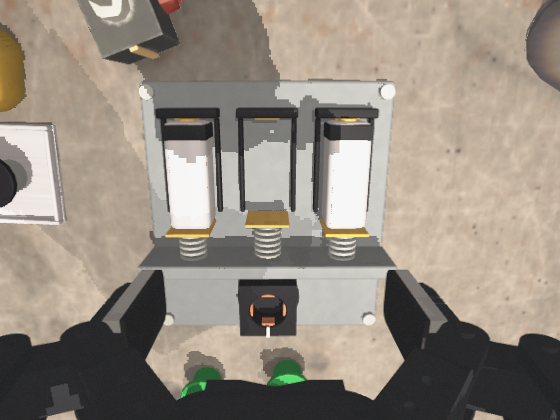

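Both cells are seated, in bay a at (190,175) and bay c at (347,175), each with its top at z≈46.7 and its plate compressed. The bin is now empty, the plug stands in the dish at (442,102), and the robot is clear of everything. I'll hand it in.

```bash
python3 -c "
from plant import ctrl
print(ctrl.job_done())"
```

```text
the job is handed in; nothing more can be done
None
```

I twisted the isolator plug free and stood it in the dish, then snapped both cells in the bin into bays a and c (the third cell was absent); I handed the job in at about 30 s, but `job_done()` returned no verdict.

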